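# Find the slot of a go/no-go step gauge that fits a plate

## Robot

A 6-joint arm with a two-finger parallel gripper is mounted at the origin on a cart in front of the work surface, level with it; the furniture and walls round the work are solid. World frame = base frame: x ahead of the robot, y to its left, z up, the work surface at z = 0. Lengths are in m, angles in rad, forces in N, time in s.
With the tool pointing down it reaches from about 0.2 to 0.875 m from the base axis. Payload 3.4 kg.
Tool frame: the origin (TCP) lies at the very end of the fingers, on their centre line; the grasp point (between the pads) lies arm.grip_point_offset behind it (arm.grip_point_offset is the distance from the TCP to the grasp point, in m); z points along the fingers, y is the direction in which the jaws open and shut (so a half turn about z gives the same grasp; the last joint's range is limited). The gripper opens to 94 mm and grips with 3 to 60 N. Pads are 16 mm wide; open, the fingers measure 119 mm over their backs; the gripper's body (75 mm by 177 mm) begins 78 mm behind the grasp point.
Start: joints at [0.984, 0.276, 1.505, -0, 1.361, -0.121], TCP at [0.258, 0.514, 0.181] pointing down, gripper open.
Joint ranges: [-2.89, 2.89], [-0.75, 2.08], [0.22, 2.7], [-1.18, 4.32], [0.11, 2.71], [-2.7, 2.7]. Speed limits (rad/s): [2.57, 2.57, 3.14, 3.14, 3.14, 3.14].

## Interface

Orientations are given as a unit quaternion [x, y, z, w].
In Python, from bench import arm gives the robot as it stands. The module is installed in compiled form; this text tells all that it offers.
- The arm moves only by the shell command python3 -m creep 'ROWS'. ROWS is JSON, a list of rows, each a list of 7 numbers: the shift along the tool's x, y, z in cm, then the turn, a rotation vector about the tool's x, y, z in rad, then the opening, from 0 (shut) to 1 (fully open). A call has 1 to 12 rows; each row is the pose to reach, as a shift and turn from the pose commanded when the call began, along the tool's axes at that moment; what a row does not reach only later rows make up. A row lasts 1/8 s, in which the tool goes at most 62.5 mm and 10.7 degrees, less where a joint would pass 70% of its speed; a pose out of reach is approached as far as the arm can. A call with a gripper value outside its range is refused whole. The fingers move at their own pace and stop on an object; the grip force is fixed at half the most. Time passes only in rows, so rows that repeat a pose let the fingers close. It gives the time, the measured TCP pose, the force and the opening at its end, in the units of the state.
- arm.observe(): the state, without advancing time (a new reading comes with each control period).
- arm.grab_frame(name): name is "scene" or "top" or "wrist"; returns a dict with "pixels" (420x560x3 uint8, red, green, blue), "camera_matrix" (3x3 intrinsics, pixels), "k1" (the pictures are not rectified: a ray, as slopes to the right and down, at radius r is drawn at 1 + k1 r^2 times it, then the intrinsics apply), "xyz" and "rotation" of the camera in the world. Camera axes: x right, y up, looking along -z (the intrinsics and any distortion apply to the point x, -y, -z); pixel columns grow to the right and rows downward; lengths in m; the calibration is good to about 2 mm. A picture is of the moment at which its call begins. There is no depth.
- arm.sign_off(): hands the job in, once; it reports no verdict.
The state is a dict: "time_s": time; "joint_pos": joint angles; "joint_velocities": joint speeds; "joint_efforts": joint torques, N m; "ee_pos": TCP position; "ee_rot": TCP orientation; "ft_force": force on the tool from outside, world axes, zero at the start; "ft_torque": the same for the moment, N m; "gripper_width": finger opening in m.
Only numpy, scipy, OpenCV 4.12 (cv2) and the standard library are available. Lean on these libraries where they do the work, as an engineer would, in place of code of your own. Each camera call takes 0.05 s, during which the arm holds its last target. There are 200 camera calls.

## Task

Size the steel plate that stands in the wooden rack on the step gauge: beginning at the narrowest slot, try its foot, with the plate upright, in one slot after another towards the wide end until the first one lets it in, and leave it standing there, down on the slot's stop step and let go. Feel for it with light pushes and never force it, which would mark the gauge; do not let it fall past a stop step in a slot that is too wide, and leave the two ground blocks in the rack.

Things in the scene. Friction and masses are not known exactly. Their poses are not given: they have to be found in the camera images.
- plate_mid (a point): Centre of the loose steel plate to be sized: plain, upright, 18 mm thick (its x axis), 32 mm wide (y) and 62 mm high (z, up; top 31 mm above this point, foot 31 mm below), 0.19 to 0.38 kg, with a 10 mm hole through its thickness 21 mm above this point. It stands in one of the rack's pockets.
- rack: Wooden rack, 112 x 52 x 20 mm, fixed on the bench; origin at the centre of its underside. Three pockets along its x axis at -34, 0 and +34 mm, each 26 mm (x) by 38 mm (y), 14 mm deep, floor 6 mm above the bench. The plate stands in one, two low ground steel blocks lie in the others.
- gauge_block_1_mid (a point): Centre of a bystander, a ground steel block 20 x 30 x 12 mm lying in a rack pocket. To be left there.
- gauge_block_2_mid (a point): Centre of a bystander, a ground steel block 24 x 24 x 18 mm lying in a rack pocket. To be left there.
- gauge: Step gauge, steel, fixed on the bench: 118 x 232 mm, plus a crank on the -x side (to x = -96 mm); origin on the bench surface under it, z up, top face 40 mm above. Its +x side has a straight anvil (face at x = +20 mm), its -x side a comb jaw; between them five slots in a row, slot 1 at y = +84 mm to slot 5 at -84 mm, 42 mm apart, marked with one to five dots on the anvil.
- slot1 (a point): Slot 1, the narrowest. The slot points lie level with the gauge's top face, at the middle of each slot's length (y) and 9.8 mm from the anvil face: where the plate's vertical axis is when it stands in the slot that fits, its thickness along the gauge's x, 0.8 mm clear of the anvil. Axes as the gauge's. Slot 1 always refuses the plate.
- slot2 (a point): Slot 2, 4.5 mm wider (along x) than slot 1; each further slot is again 4.5 mm wider, by the jaw side only. The slots are 36 mm long (y) between cross ribs 37 mm high, with a 1.4 mm bevel along both long edges of the mouth.
- slot3 (a point): Slot 3. Stop step in every slot: 14 mm below the top face a ledge stands in 2.5 mm from each side; below it the slot is 5 mm narrower, open to a floor 28 mm below the top face. In the slot that fits (1.6 mm wider than the plate) the plate goes down 14 mm and stands on the ledges, its centre 17 mm above the top face.
- slot4 (a point): Slot 4. A slot one size too narrow is 2.9 mm narrower than the plate and stops its foot at the mouth, level with the top face; one size too wide and it falls past the stop step to the floor.
- slot5 (a point): Slot 5, the widest, always too wide. The jaw was set beforehand by the crank, in whole turns of 4.5 mm, so all slots are wider or narrower together. The setting is not measured and differs each time: the fitting slot is 2, 3 or 4. The jaw and its crank stay as they are during the job.
Mind the look-alikes: they are no part of the job. Leave any yellow look-alike of the part that bears plate_mid alone.

How it is judged:
By the outcome, as a careful person would: the job done as asked, in the order asked, and still so for the second after the job is handed in, with the robot touching nothing.
It also fails if it takes over 45 s, if anything falls off the work surface, if the arm or the gripper's body presses on something with over 40 N, if the wrist force passes 120 N, or if a joint passes its speed limit or range.

## Working session

There is one attempt and no reset: what is moved stays moved. The work goes in short steps, Python scripts to look and compute and a shell command to move; the robot and the scene stay as the last step left them, time stands still between calls to the robot, and variables do not carry over. Pictures are saved under pics/ and viewed, about 8 in all and at most 12, crops included, and the job is handed in when it is done.

```bash
mkdir -p pics
cat > h.py <<'E'
import numpy as np,cv2,json
from bench import arm
def grab(n,save=None):
    f=arm.grab_frame(n)
    if save: cv2.imwrite('pics/'+save+'.png',cv2.cvtColor(np.asarray(f['pixels']),cv2.COLOR_RGB2BGR))
    return f
def ray(f,u,v):
    K=np.array(f['camera_matrix']);d=np.array([(u-K[0,2])/K[0,0],(v-K[1,2])/K[1,1]])
    s=d.copy()
    for _ in range(30): s=d/(1+f['k1']*(s@s))
    R=np.array(f['rotation']).reshape(3,3)
    return np.array(f['xyz']),R@np.array([s[0],-s[1],-1])
def onz(f,u,v,z):
    o,d=ray(f,u,v);return o+d*(z-o[2])/d[2]
def proj(f,P):
    R=np.array(f['rotation']).reshape(3,3);p=R.T@(np.array(P)-np.array(f['xyz']))
    s=np.array([p[0],-p[1]])/-p[2];s=s*(1+f['k1']*(s@s));K=np.array(f['camera_matrix'])
    return np.array([K[0,0]*s[0]+K[0,2],K[1,1]*s[1]+K[1,2]])
E
python3 - <<'E'
from h import *
import pickle
s=arm.observe();print(s,arm.grip_point_offset)
fs={n:grab(n,n+'0') for n in('scene','top','wrist')}
pickle.dump(fs,open('f0.pkl','wb'))
for n,f in fs.items():print(n,f['xyz'],f['k1'],f['camera_matrix'],f['rotation'])
E
```

```text
{'time_s': 0.0, 'joint_pos': array([ 9.83973362e-01,  2.76559501e-01,  1.50607343e+00,  3.04194908e-06,
        1.36072940e+00, -1.20988367e-01]), 'joint_velocities': array([ 0.00093861, -0.00057083, -0.00031776, -0.00059614,  0.00022997,
       -0.0008147 ]), 'joint_efforts': array([ 2.21910821e-03, -4.04589629e+01, -2.37229335e+01,  7.04360311e-02,
        3.46355711e-02, -1.41143255e-04]), 'ee_pos': array([0.2579343 , 0.51322879, 0.17974884]), 'ee_rot': array([ 2.30817245e-01,  9.72996720e-01, -8.29485617e-04, -3.08048034e-04]), 'ft_force': array([-0.64477877,  0.25648753,  0.08303644]), 'ft_torque': array([ 0.03908037, -0.04218715,  0.05770598]), 'gripper_width': 0.09396709453504802} 0.0188
scene [-0.03341165 -0.31965394  0.50116613] -0.072833296243014 [[441.05293443   0.         275.02739865]
 [  0.         441.05293443 206.94052472]
 [  0.           0.           1.        ]] [ 0.43453857 -0.19752601 -0.37874239  0.79291482]
top [0.35511133 0.14846592 0.89173148] -0.16587251654011134 [[519.45843997   0.         279.82714955]
 [  0.         519.45843997 204.46412751]
 [  0.           0.           1.        ]] [ 0.03951451 -0.06233371 -0.70492341  0.70543327]
wrist [0.18279302 0.55062835 0.38407468] -0.012264133157283393 [[315.30702435   0.         279.69015677]
 [  0.         315.30702435 214.48894683]
 [  0.           0.           1.        ]] [-0.12387178 -0.0751958   0.51881586  0.84251497]
```

View pics/top0.png

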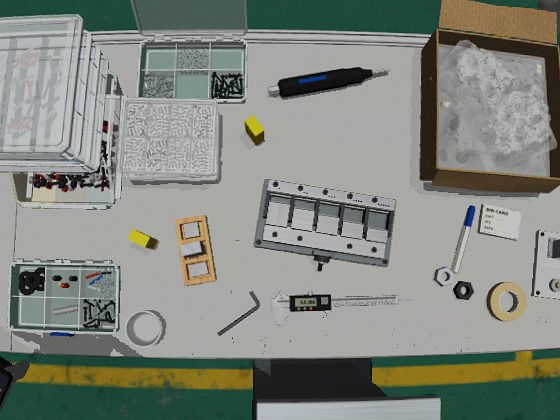

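View pics/scene0.png

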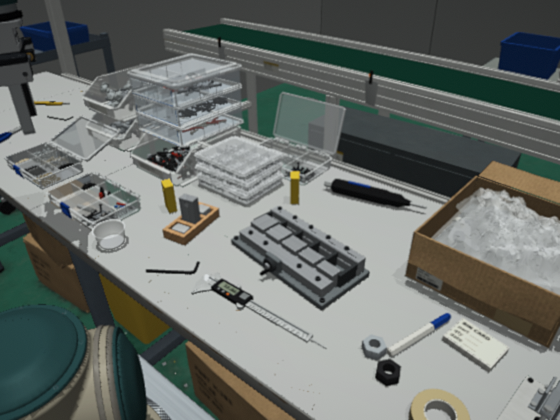

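```bash
sed -i 's/R=np.array(f\[.rotation.\]).reshape(3,3)/R=Rot.from_quat(f["rotation"]).as_matrix()/; 1a from scipy.spatial.transform import Rotation as Rot' h.py
python3 - <<'E'
import cv2,numpy as np
a=cv2.imread('pics/top0.png')
c=cv2.resize(a[172:292,245:405],None,fx=5,fy=5,interpolation=cv2.INTER_CUBIC)
cv2.imwrite('pics/c1.png',c)
b=cv2.resize(a[205:295,165:225],None,fx=6,fy=6,interpolation=cv2.INTER_CUBIC)
s=cv2.imread('pics/scene0.png')
d=cv2.resize(s[185:245,155:225],None,fx=6,fy=6,interpolation=cv2.INTER_CUBIC)
m=np.zeros((540,780,3),np.uint8);m[:,:360]=b;m[:360,360:]=d
cv2.imwrite('pics/c2.png',m)
E
```

```text
(no output)
```

View pics/c1.png

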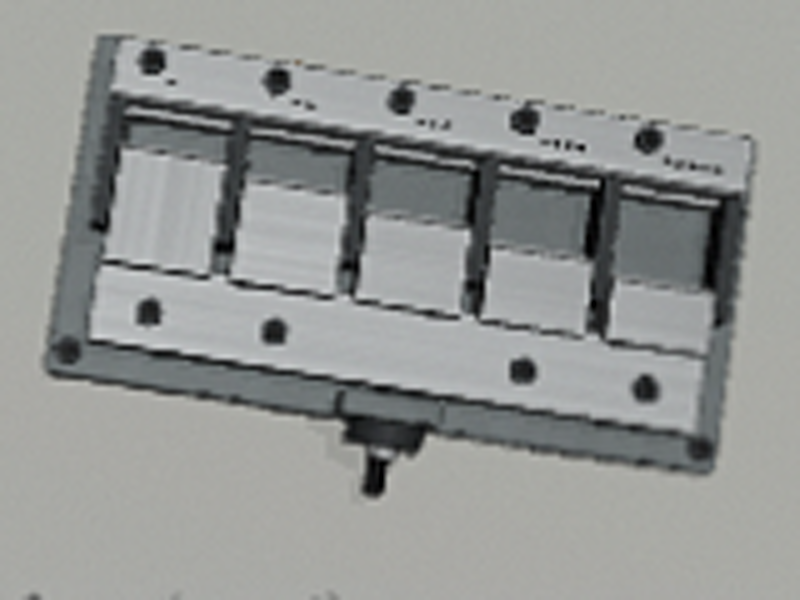

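View pics/c2.png

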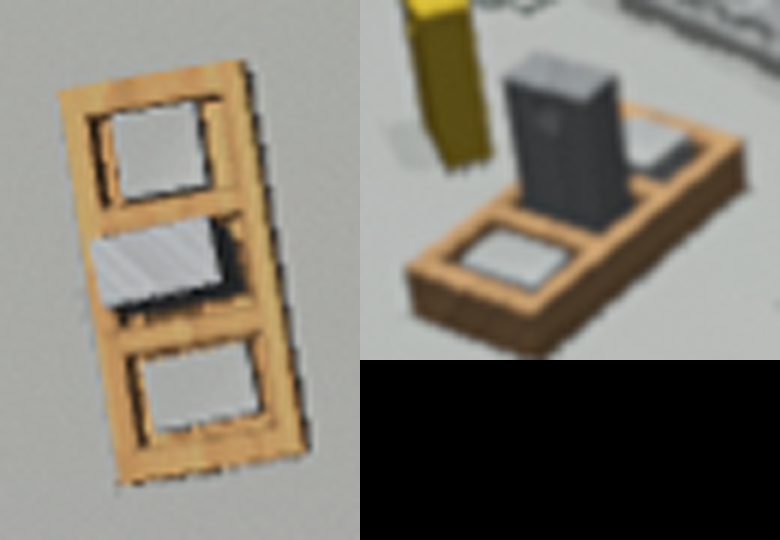

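```bash
cat > m.py <<'E'
from h import *
import pickle
f=pickle.load(open('f0.pkl','rb'))['top'];fs=pickle.load(open('f0.pkl','rb'))['scene']
q=lambda c,s,o:[(c[0]+.5)/s-.5+o[0],(c[1]+.5)/s-.5+o[1]]
def A(cs,s,o,z): return np.array([onz(f,*q(c,s,o),z)[:2] for c in cs])
r=A([(60,92),(243,60),(307,452),(118,485)],6,(165,205),.02)
print('rack',r.round(4),r.mean(0),np.linalg.norm(np.diff(r,axis=0),axis=1),'ax',np.degrees(np.arctan2(*(r[0]+r[1]-r[2]-r[3])[::-1])))
p=A([(90,238),(212,215),(222,285),(102,307)],6,(165,205),.068)
print('plate',p.mean(0),np.linalg.norm(np.diff(p,axis=0),axis=1),'ax',np.degrees(np.arctan2(*(p[0]+p[1]-p[2]-p[3])[::-1])))
d=lambda z,c:A(c,5,(245,172),z)
sc=d(.04,[(152,61),(277,80),(402,100),(525,120),(649,139)])
print('screws',sc.round(4),np.linalg.norm(np.diff(sc,axis=0),axis=1))
v=sc[0]-sc[-1];print('yaxis',np.degrees(np.arctan2(v[1],v[0]))-90)
an=d(.04,[(118,38),(755,138),(742,192),(118,93)]);print('anvil strip',an.round(4),np.linalg.norm(np.diff(an,axis=0),axis=1))
ba=d(.0,[(97,36),(47,372),(710,470)]);print('base z0',ba.round(4),np.linalg.norm(np.diff(ba,axis=0),axis=1))
# scene check of plate top centre: crop2 (565,75)
o,dd=ray(fs,*[(565-360+.5)/6-.5+155,(78+.5)/6-.5+185]);print('scene plate',o+dd*(.068-o[2])/dd[2])
E
python3 m.py
```

```text
rack [[0.4548 0.2982]
 [0.4641 0.2466]
 [0.3544 0.2271]
 [0.345  0.2796]] [0.40456932 0.26285499] [0.05243181 0.11131764 0.05336689] ax 9.824955245043245
plate [0.40440156 0.26320486] [0.03291556 0.01872781 0.03226383] ax 10.053135801448757
screws [[ 0.5136  0.1288]
 [ 0.5073  0.0871]
 [ 0.5008  0.0453]
 [ 0.4942  0.0039]
 [ 0.4879 -0.0381]] [0.0421827  0.04234149 0.0418833  0.04248339]
yaxis -8.75521572673425
anvil strip [[ 0.5214  0.1401]
 [ 0.4884 -0.0746]
 [ 0.47   -0.0695]
 [ 0.5027  0.1401]] [0.21724631 0.01908369 0.21212823]
base z0 [[ 0.5299  0.1471]
 [ 0.4125  0.1639]
 [ 0.3781 -0.0656]] [0.11856593 0.23207743]
scene plate [0.40272396 0.25816284 0.068     ]
```

```bash
python3 -m creep '[[-24.3,-15.8,5,0,0,0.932,1],[-24.3,-15.8,5,0,0,0.932,1],[-24.3,-15.8,5,0,0,0.932,1],[-24.3,-15.8,5,0,0,0.932,1],[-24.3,-15.8,5,0,0,0.932,1],[-24.3,-15.8,5,0,0,0.932,1],[-24.3,-15.8,5,0,0,0.932,1],[-24.3,-15.8,5,0,0,0.932,1]]'
python3 - <<'E'
from h import *
import pickle
f=grab('wrist','w1');pickle.dump(f,open('w1.pkl','wb'));print(f['xyz'])
s=arm.observe();print(s['ee_pos'],Rot.from_quat(s['ee_rot']).as_matrix().round(3),s['joint_pos'])
for P in [(.4045,.263,.068),(.475,.037,.04)]:print(proj(f,P))
E
```

```text
time_s: 1.15
ee_pos: [0.4039, 0.2646, 0.1308]
ee_rot: [0.642, 0.766, 0.0, -0.0]
ft_force: [-1.0, 0.2, -0.3]
gripper_width: 0.094
[0.3890267  0.34654675 0.33506151]
[0.40391714 0.26460846 0.13077819] [[-0.175  0.985  0.   ]
 [ 0.985  0.175  0.001]
 [ 0.     0.    -1.   ]] [4.35394214e-01 1.72874561e-01 1.77470996e+00 4.20254354e-04
 1.19357018e+00 2.59815552e-01]
[280.60609395 219.93845899]
[305.80641481 400.4558506 ]
```

View pics/w1.png

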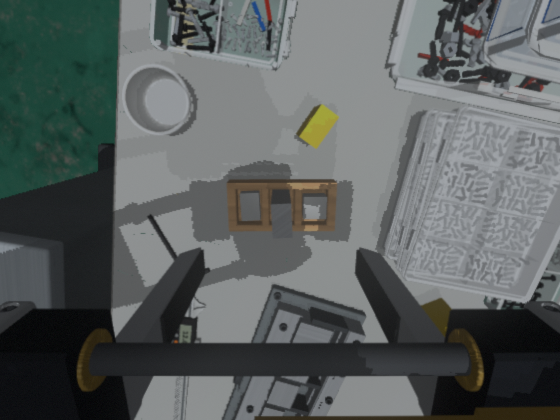

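Run:
```python
import cv2,numpy as np
a=cv2.imread('pics/w1.png')
c=cv2.resize(a[170:245,220:345],None,fx=5,fy=5,interpolation=cv2.INTER_CUBIC)
c=cv2.convertScaleAbs(c,alpha=1.6,beta=20)
g=cv2.convertScaleAbs(cv2.resize(a[280:420,220:370],None,fx=4,fy=4,interpolation=cv2.INTER_CUBIC),alpha=1.3,beta=10)
cv2.imwrite('pics/c3.png',c)
```

```text
(no output)
```

View pics/c3.png

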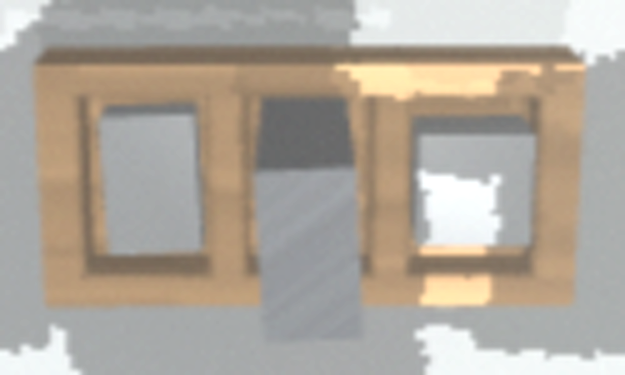

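```bash
python3 -m creep '[[-0.2,0.1,5,0,0,0,1],[-0.2,0.1,9.0,0,0,0,1],[-0.2,0.1,9.9,0,0,0,1],[-0.2,0.1,9.9,0,0,0,0.4],[-0.2,0.1,9.9,0,0,0,0],[-0.2,0.1,9.9,0,0,0,0],[-0.2,0.1,9.9,0,0,0,0],[-0.2,0.1,9.9,0,0,0,0]]'
```

```text
time_s: 2.2
ee_pos: [0.406, 0.2617, 0.032]
ee_rot: [0.643, 0.766, 0.0, 0.0]
ft_force: [0.4, -0.4, 0.3]
gripper_width: 0.0476
```

```bash
python3 -m creep '[[0,0,0,0,0,0,0],[0,0,0,0,0,0,0],[0,0,0,0,0,0,0],[0,0,0,0,0,0,0],[0,0,0,0,0,0,0]]'
```

```text
time_s: 2.82
ee_pos: [0.4057, 0.2616, 0.0315]
ee_rot: [0.643, 0.766, -0.0, -0.0]
ft_force: [-0.5, 0.3, 0.1]
gripper_width: 0.0174
```

```bash
python3 -m creep '[[0,0,0,0,0,0,0],[0,0,-3,0,0,0,0],[0,0,-7,0,0,0,0],[-15.4,5.6,-7,0,0,0.325,0],[-15.4,5.6,-7,0,0,0.325,0],[-15.4,5.6,-7,0,0,0.325,0],[-15.4,5.6,-7,0,0,0.325,0],[-15.4,5.6,-7,0,0,0.325,0]]'
python3 - <<'E'
from h import *
import pickle
f=grab('wrist','w2');g=grab('scene','s2');t=grab('top','t2');pickle.dump((f,g,t),open('w2.pkl','wb'))
s=arm.observe();print(s['ee_pos'],Rot.from_quat(s['ee_rot']).as_matrix().round(3),s['joint_pos'],s['gripper_width'],s['ft_force'])
a=cv2.imread('pics/w2.png');b=cv2.imread('pics/s2.png');c=cv2.imread('pics/t2.png')
m=np.zeros((600,800,3),np.uint8)
p=proj(g,(.475,.04,.05)).astype(int);print(p)
m[:300,:400]=cv2.resize(b[p[1]-75:p[1]+75,p[0]-100:p[0]+100],(400,300))
m[:300,400:]=cv2.resize(c[170:290,245:405],(400,300))
m[300:,:400]=cv2.resize(a,(400,300))
m[300:,400:]=cv2.resize(a[150:300,180:380],(400,300))
cv2.imwrite('pics/c4.png',m)
E
```

```text
time_s: 3.82
ee_pos: [0.4865, 0.12, 0.1011]
ee_rot: [0.759, 0.651, -0.0, -0.001]
ft_force: [0.2, 0.0, -2.3]
gripper_width: 0.0177
[0.48653401 0.12066056 0.10142342] [[ 0.15   0.989 -0.001]
 [ 0.989 -0.15   0.   ]
 [ 0.    -0.001 -1.   ]] [1.03805275e-01 2.26303593e-01 1.78386179e+00 5.23825326e-04
 1.13211164e+00 2.54033870e-01] 0.016970115421394986 [-0.35628353  0.96154936 -2.00268472]
[305 229]
```

View pics/c4.png

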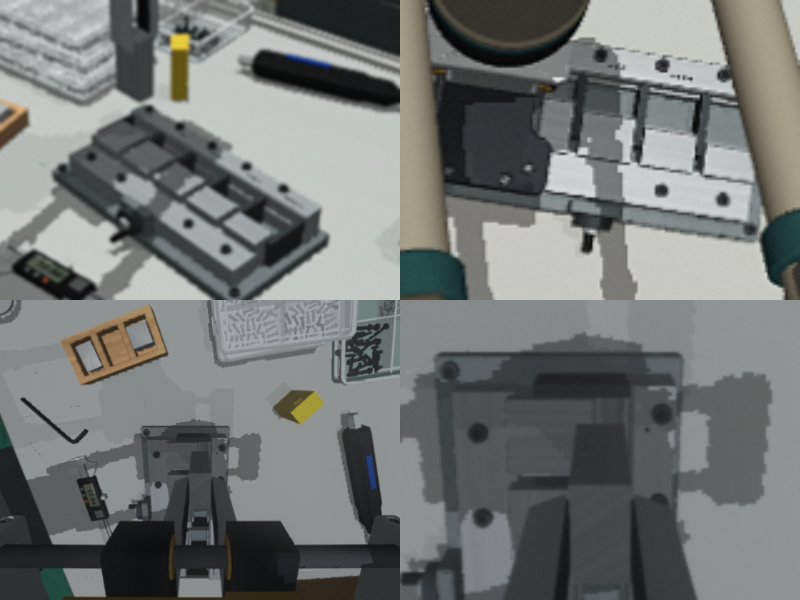

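Run:
```python
from h import *
import pickle
f,g,t=pickle.load(open('w2.pkl','rb'))
im=np.asarray(f['pixels']).mean(2)
for r in (204,208,214,218,222,228):print(r,im[r,262:330].astype(int).tolist())
a=cv2.imread('pics/w2.png')
c=cv2.convertScaleAbs(cv2.resize(a[172:262,205:325],None,fx=6,fy=6,interpolation=cv2.INTER_CUBIC),alpha=2.0,beta=0)
cv2.imwrite('pics/c5.png',c)
s=arm.observe();T=s['ee_pos'];x=np.array([.9888,-.1495,0]);y=np.array([.1495,.9888,0])
for zz in(-.0255,.036):
  for sx in(-.009,.009):print(zz,sx,proj(f,T+sx*x+.016*y+[0,0,zz]))
```

```text
204 [78, 78, 79, 77, 78, 79, 79, 79, 79, 79, 79, 78, 79, 77, 67, 66, 73, 76, 71, 66, 67, 66, 68, 67, 67, 65, 63, 61, 61, 64, 76, 77, 64, 64, 69, 77, 87, 89, 85, 81, 81, 80, 81, 78, 57, 44, 45, 43, 45, 44, 44, 45, 46, 59, 76, 81, 70, 62, 70, 90, 94, 95, 96, 96, 97, 100, 103, 98]
208 [79, 78, 78, 78, 78, 79, 77, 78, 78, 79, 79, 80, 80, 76, 67, 67, 73, 74, 72, 68, 66, 66, 66, 65, 67, 66, 66, 63, 61, 67, 76, 76, 63, 63, 67, 76, 80, 81, 82, 80, 80, 81, 80, 77, 55, 43, 39, 36, 37, 36, 38, 42, 43, 51, 75, 82, 94, 82, 109, 136, 143, 143, 144, 143, 144, 143, 143, 144]
214 [77, 78, 78, 77, 77, 72, 55, 50, 50, 49, 48, 48, 49, 49, 49, 49, 48, 49, 47, 50, 50, 51, 49, 49, 50, 50, 51, 51, 51, 52, 67, 74, 66, 68, 71, 86, 89, 90, 91, 87, 65, 49, 63, 86, 90, 89, 89, 89, 88, 88, 83, 81, 80, 81, 89, 89, 94, 95, 132, 141, 144, 144, 143, 143, 144, 144, 144, 144]
218 [74, 74, 73, 75, 72, 60, 50, 49, 51, 49, 49, 48, 49, 48, 49, 50, 49, 50, 50, 50, 50, 50, 50, 50, 50, 51, 50, 49, 50, 53, 60, 71, 62, 67, 71, 86, 89, 89, 89, 90, 87, 89, 90, 91, 90, 89, 89, 89, 88, 90, 90, 95, 129, 138, 136, 104, 95, 100, 133, 142, 143, 143, 144, 142, 143, 143, 143, 144]
222 [72, 72, 73, 72, 66, 54, 48, 48, 49, 49, 48, 49, 48, 48, 48, 50, 50, 49, 49, 50, 48, 50, 50, 50, 50, 50, 51, 51, 51, 50, 52, 63, 59, 66, 70, 86, 91, 90, 90, 89, 89, 88, 90, 90, 90, 89, 89, 88, 88, 90, 91, 90, 94, 129, 135, 109, 94, 96, 131, 142, 143, 143, 144, 144, 143, 144, 144, 144]
228 [76, 73, 74, 71, 56, 49, 48, 49, 49, 48, 48, 48, 49, 50, 49, 50, 47, 48, 49, 49, 50, 49, 50, 50, 50, 51, 50, 50, 50, 50, 50, 51, 57, 66, 72, 87, 90, 90, 90, 88, 89, 88, 90, 91, 88, 89, 88, 88, 90, 89, 91, 89, 88, 89, 88, 97, 92, 97, 132, 142, 143, 143, 143, 143, 143, 143, 143, 143]
-0.0255 -0.009 [268.13572125 211.83796712]
-0.0255 0.009 [291.89095409 211.76422924]
0.036 -0.009 [264.1213151  241.87064744]
0.036 0.009 [295.64805802 241.78235964]
```

View pics/c5.png

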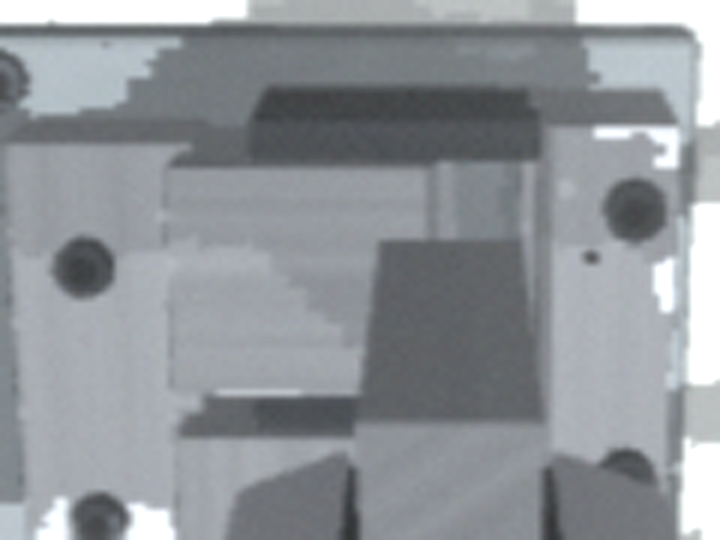

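Run:
```python
from h import *
import pickle
f,g,t=pickle.load(open('w2.pkl','rb'))
T=np.array([.4865,.1205,0]);x=np.array([.9888,-.1495,0]);y=np.array([.1495,.9888,0])
def P(n,c,z):
  p=onz(f,205+(c[0]+.5)/6-.5,172+(c[1]+.5)/6-.5,z);print(n,p.round(4),'rel tcp gx,gy mm',((p-T)@x*1e3).round(2),((p-T)@y*1e3).round(2))
P('anvil top edge hi',(549,170),.04);P('anvil top edge lo',(551,330),.04);P('anvil bevel low',(541,170),.0386)
P('jaw edge hi',(430,170),.04);P('jaw edge lo',(425,235),.04)
P('rib1 far top edge',(480,160),.037);P('rib12 top far edge',(290,397),.037);P('rib12 near edge',(290,437),.037)
P('foot L',(380,241),.0757);P('foot R',(521,241),.0757)
P('jawpiece far corner',(172,165),.04);P('jawpiece near corner',(172,390),.04)
```

```text
anvil top edge hi [0.5027 0.1347 0.04  ] rel tcp gx,gy mm 13.89 16.42
anvil top edge lo [0.4996 0.1104 0.04  ] rel tcp gx,gy mm 14.46 -7.99
anvil bevel low [0.5016 0.1345 0.0386] rel tcp gx,gy mm 12.8 16.07
jaw edge hi [0.4857 0.1373 0.04  ] rel tcp gx,gy mm -3.29 16.47
jaw edge lo [0.4835 0.1277 0.04  ] rel tcp gx,gy mm -4.09 6.71
rib1 far top edge [0.493  0.1369 0.037 ] rel tcp gx,gy mm 3.97 17.2
rib12 top far edge [0.4591 0.1048 0.037 ] rel tcp gx,gy mm -24.79 -19.61
rib12 near edge [0.4579 0.0984 0.037 ] rel tcp gx,gy mm -24.98 -26.12
foot L [0.4799 0.1379 0.0757] rel tcp gx,gy mm -9.17 16.17
foot R [0.4975 0.1351 0.0757] rel tcp gx,gy mm 8.66 16.11
jawpiece far corner [0.449  0.1437 0.04  ] rel tcp gx,gy mm -40.55 17.34
jawpiece near corner [0.4422 0.1097 0.04  ] rel tcp gx,gy mm -42.15 -17.3
```

```bash
python3 -m creep '[[-0.13,0.32,1.5,0,0,0,0],[-0.13,0.32,3.0,0,0,0,0],[-0.13,0.32,3.3,0,0,0,0],[-0.13,0.32,3.4,0,0,0,0],[-0.13,0.32,3.4,0,0,0,0]]'
python3 -m creep '[[0,0,0.04,0,0,0,0],[0,0,0.08,0,0,0,0],[0,0,0.08,0,0,0,0]]'
```

```text
time_s: 4.6
ee_pos: [0.4906, 0.1179, 0.0677]
ee_rot: [0.759, 0.651, 0.0, 0.0]
ft_force: [-0.9, -0.0, -1.2]
gripper_width: 0.0177
time_s: 4.97
ee_pos: [0.4905, 0.1178, 0.0669]
ee_rot: [0.759, 0.651, 0.0, 0.0]
ft_force: [0.1, 0.4, -1.0]
gripper_width: 0.0176
```

```bash
python3 -m creep '[[0,-0.1,0,0,0,0,0],[0,-0.1,0.05,0,0,0,0],[0,-0.1,0.1,0,0,0,0],[0,-0.1,0.1,0,0,0,0]]'
python3 -m creep '[[0,0,0.05,0,0,0,0],[0,0,0.05,0,0,0,0]]'
```

```text
time_s: 5.48
ee_pos: [0.4894, 0.118, 0.0657]
ee_rot: [0.759, 0.651, -0.0, -0.0]
ft_force: [1.0, 0.3, -1.1]
gripper_width: 0.0175
time_s: 5.72
ee_pos: [0.4895, 0.118, 0.0655]
ee_rot: [0.759, 0.651, 0.0, 0.0]
ft_force: [-0.1, -0.2, -0.4]
gripper_width: 0.0177
```

```bash
python3 -m creep '[[0,0,0.05,0,0,0,0],[0,0,0.05,0,0,0,0]]'
python3 -m creep '[[0,0,0.05,0,0,0,0],[0,0,0.05,0,0,0,0]]'
```

```text
time_s: 5.98
ee_pos: [0.4897, 0.1181, 0.0654]
ee_rot: [0.759, 0.651, 0.0, 0.0]
ft_force: [-0.9, -0.1, 4.6]
gripper_width: 0.0175
time_s: 6.22
ee_pos: [0.4898, 0.118, 0.0653]
ee_rot: [0.759, 0.651, 0.0, 0.0]
ft_force: [-1.6, 0.6, 7.7]
gripper_width: 0.0178
```

```bash
python3 -m creep '[[0,0,-0.8,0,0,0,0],[0,0,-0.8,0,0,0,0],[-2.2,0,-0.8,0,0,0,0],[-4.2,0,-0.8,0,0,0,0],[-4.2,0,-0.8,0,0,0,0],[-4.2,0,-0.3,0,0,0,0],[-4.2,0,-0.3,0,0,0,0]]'
python3 - <<'E'
from h import *
import pickle
s=arm.observe();T=s['ee_pos'];print(T)
f=grab('wrist','w3');pickle.dump((f,T),open('w3.pkl','wb'))
a=cv2.imread('pics/w3.png')
c=cv2.convertScaleAbs(cv2.resize(a[172:272,215:335],None,fx=6,fy=6,interpolation=cv2.INTER_CUBIC),alpha=2.0,beta=0)
cv2.imwrite('pics/c6.png',c)
E
```

```text
time_s: 7.1
ee_pos: [0.4827, 0.0771, 0.0666]
ee_rot: [0.759, 0.652, -0.0, -0.001]
ft_force: [0.9, -0.6, -2.9]
gripper_width: 0.0177
[0.48266507 0.07710636 0.06664059]
```

View pics/c6.png

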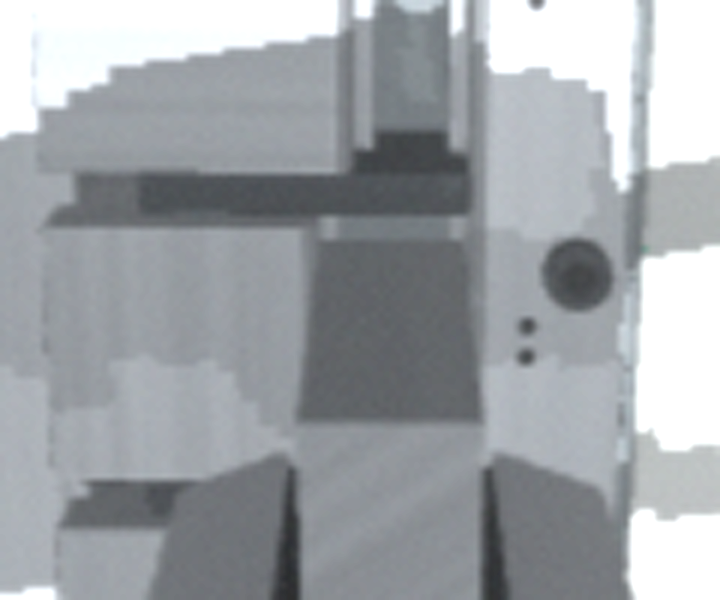

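Run:
```python
from h import *
import pickle
f,T=pickle.load(open('w3.pkl','rb'));x=np.array([.9888,-.1495,0]);y=np.array([.1495,.9888,0])
def P(n,c,z):
  p=onz(f,215+(c[0]+.5)/6-.5,172+(c[1]+.5)/6-.5,z);print(n,((p-T)@x*1e3).round(2),((p-T)@y*1e3).round(2))
P('rib near',(390,214),.037);P('foot L',(314,240),.0412);P('foot R',(467,240),.0412)
P('rib23 far edge',(110,481),.037);P('anvil',(485,240),.04);P('jaw',(304,240),.04);P('anvil low',(471,240),.0386);P('jaw low',(316,240),.0386)
```

```text
rib near -0.38 19.01
foot L -9.99 16.78
foot R 9.35 16.74
rib23 far edge -37.99 -17.97
anvil 11.69 16.38
jaw -11.31 16.44
anvil low 9.97 15.98
jaw low -9.85 16.03
```

```bash
python3 -m creep '[[0,0.05,0,0,0,0,0],[0,0.05,0.1,0,0,0,0],[0,0.05,0.17,0,0,0,0],[0,0.05,0.2,0,0,0,0],[0,0.05,0.2,0,0,0,0]]'
python3 -m creep '[[0,0,0.05,0,0,0,0],[0,0,0.1,0,0,0,0],[0,0,0.1,0,0,0,0]]'
```

```text
time_s: 7.78
ee_pos: [0.4835, 0.0764, 0.0653]
ee_rot: [0.759, 0.651, 0.0, -0.0]
ft_force: [-0.4, -0.2, -1.8]
gripper_width: 0.0181
time_s: 8.15
ee_pos: [0.4835, 0.0764, 0.0642]
ee_rot: [0.759, 0.651, 0.0, -0.0]
ft_force: [-0.4, -0.0, -1.7]
gripper_width: 0.0177
```

```bash
python3 -m creep '[[0,0,0.1,0,0,0,0],[0,0,0.2,0,0,0,0],[0,0,0.3,0,0,0,0],[0,0,0.3,0,0,0,0]]'
python3 -m creep '[[0,0,0.15,0,0,0,0],[0,0,0.3,0,0,0,0],[0,0,0.45,0,0,0,0],[0,0,0.45,0,0,0,0]]'
```

```text
time_s: 8.65
ee_pos: [0.4835, 0.0764, 0.0612]
ee_rot: [0.759, 0.651, -0.0, -0.0]
ft_force: [-0.5, -0.5, -2.8]
gripper_width: 0.0177
time_s: 9.15
ee_pos: [0.4835, 0.0764, 0.0566]
ee_rot: [0.759, 0.651, -0.0, -0.0]
ft_force: [-1.0, 0.4, -2.1]
gripper_width: 0.0173
```

```bash
python3 -m creep '[[0,0,0.15,0,0,0,0],[0,0,0.3,0,0,0,0],[0,0,0.42,0,0,0,0],[0,0,0.42,0,0,0,0]]'
python3 -m creep '[[0,0,0.05,0,0,0,0],[0,0,0.1,0,0,0,0],[0,0,0.1,0,0,0,0]]'
python3 -m creep '[[0,0,0.05,0,0,0,0],[0,0,0.05,0,0,0,0]]'
```

```text
time_s: 9.65
ee_pos: [0.4835, 0.0764, 0.0525]
ee_rot: [0.759, 0.651, 0.0, -0.0]
ft_force: [-1.0, 0.1, -1.5]
gripper_width: 0.0174
time_s: 10.02
ee_pos: [0.4836, 0.0764, 0.0516]
ee_rot: [0.759, 0.651, 0.0, 0.0]
ft_force: [-0.2, -0.1, -2.7]
gripper_width: 0.0177
time_s: 10.28
ee_pos: [0.4836, 0.0765, 0.0515]
ee_rot: [0.759, 0.651, 0.0, 0.0]
ft_force: [-1.2, -1.7, 2.5]
gripper_width: 0.0178
```

```bash
python3 -m creep '[[0,0,0.03,0,0,0,0],[0,0,0.03,0,0,0,0]]'
python3 -m creep '[[0,0,-0.02,0,0,0,0.25],[0,0,-0.02,0,0,0,0.3],[0,0,-0.02,0,0,0,0.4],[0,0,-0.02,0,0,0,0.4],[0,0,-0.02,0,0,0,0.4],[0,0,-0.02,0,0,0,0.4]]'
```

```text
time_s: 10.52
ee_pos: [0.4837, 0.0764, 0.0515]
ee_rot: [0.759, 0.651, 0.0, 0.0]
ft_force: [-1.8, 0.4, 5.8]
gripper_width: 0.0177
time_s: 11.28
ee_pos: [0.4836, 0.0764, 0.0509]
ee_rot: [0.759, 0.651, 0.0, -0.0]
ft_force: [0.5, 0.6, 0.2]
gripper_width: 0.0381
```

Released; now rise straight up and swing well clear, then look.

```bash
python3 -m creep '[[0,0,-2,0,0,0,0.4],[0,0,-6,0,0,0,0.4],[0,0,-12,0,0,0,0.4],[10,-6,-14,0,0,0,0.4],[18,-6,-14,0,0,0,0.4],[18,-6,-14,0,0,0,0.4],[18,-6,-14,0,0,0,0.4]]'
python3 - <<'E'
from h import *
import pickle
g=grab('scene','s4');t=grab('top','t4');w=grab('wrist','w4');pickle.dump((g,t,w),open('w4.pkl','wb'))
a=cv2.imread('pics/w4.png');b=cv2.imread('pics/s4.png');c=cv2.imread('pics/t4.png')
m=np.zeros((600,800,3),np.uint8)
m[:300,:400]=cv2.resize(b[155:305,205:405],(400,300))
m[:300,400:]=cv2.resize(c[170:290,245:405],(400,300))
m[300:,:400]=cv2.resize(a,(400,300))
m[300:,400:]=cv2.resize(b[170:260,140:260],(400,300))
cv2.imwrite('pics/c7.png',m)
x=np.array([.9888,-.1495,0]);y=np.array([.1495,.9888,0])
C=np.array([.4832,.0767,.088])
for n,f in(('scene',g),('top',t)):
  for sx in(-9,9):
    for sy in(-16,16):print(n,sx,sy,proj(f,C+sx*1e-3*x+sy*1e-3*y).round(1))
print(arm.observe()['ee_pos'])
E
```

```text
time_s: 12.15
ee_pos: [0.4509, 0.267, 0.1912]
ee_rot: [0.757, 0.653, 0.001, -0.0]
ft_force: [0.5, -0.7, -0.6]
gripper_width: 0.0376
scene -9 -16 [294.  207.9]
scene -9 16 [281.4 200.7]
scene 9 -16 [301.5 204. ]
scene 9 16 [288.8 197. ]
top -9 -16 [318.1 204.5]
top -9 16 [298.  201.5]
top 9 -16 [319.7 193.4]
top 9 16 [299.6 190.3]
[0.45122227 0.26270213 0.19063962]
```

View pics/c7.png

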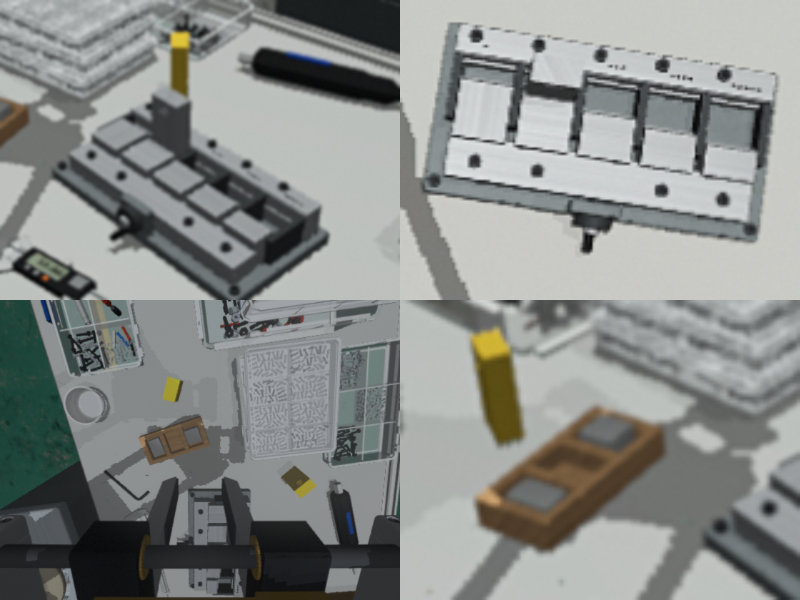

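```bash
python3 -m creep '[[0,0,0,0,0,0,0.4],[0,0,0,0,0,0,0.4]]'; python3 -c "
from bench import arm
print(arm.sign_off())"
```

```text
time_s: 12.55
ee_pos: [0.4517, 0.262, 0.1909]
ee_rot: [0.759, 0.651, -0.0, 0.0]
ft_force: [0.5, 0.4, 0.6]
gripper_width: 0.0376
the job is handed in; nothing more can be done
None
```

The plate is sized: slot 2 is the first slot that lets it in, and it is standing there, let go. I handed the job in at 12.6 s.

- **Slot 1:** it refused the foot at the mouth. The push read about 8 N, roughly 10 N once the plate's weight is allowed for.
- **Slot 2:** the foot entered with no measurable resistance. It stopped 13.9 mm lower than the contact in slot 1 (14 mm expected), on the stop step. I seated it with a push reading about 6 N and opened the gripper.

**Last checks:**
- In the last top view the plate's top sits within about a pixel of where it should be for an upright plate on the slot 2 stop step.
- Both ground blocks are still in the rack, the yellow look-alikes were not touched, and the arm is clear of everything.

One earlier check disagreed. A rough scene-camera fix of the plate in the rack was about 5 mm off the top view. The wrist camera agreed with the top view to within 1 mm, so I used the top view. None of the checks failed.

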